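# Stand the fallen oil bottle back in the finishing rack and close up the row

### The job

One oil bottle has tipped out of the finishing rack and lies on the bench: stand it upright in the rack, in the wide gap between the containers still standing there, setting it down rather than dropping it. Then slide the rack's wooden keeper along until you feel the whole row firm against the end wall, with no gaps left and everything upright, without ramming it. Do not knock any container over, and leave the mallet, the gouge and the carved blank where they are.

Things in the scene. Friction and masses are not known exactly. Their poses are not given: they have to be found in the camera images.
- fallen_bottle: closed amber bottle lying on its side on the bench at the start; 54 mm across, origin at the centre of its underside, z up its axis (towards the cap). Height 150 mm: round body 54 mm across up to 95 mm, sloping shoulder from 95 to 110 mm, straight black cap and neck 28 mm across from 110 to 150 mm. 0.16 to 0.28 kg.
- rack: fixed wooden lane 86 mm wide along its own y axis; origin on the bench at mid-width, z up. Floor 12 mm above the bench; side lips 8 mm above the floor, 62 mm apart. At -y an end wall 95 mm high, inner face at y = -225 mm; the lane ends at y = +260 mm. At first one container stands near the end wall, then a wide gap, then two more, then the keeper; which is where varies.
- keeper (a joint): travel in m of the wooden keeper along the lane towards the end wall; 0 = farthest from the end wall, where its pushing face stands at y = +165 mm of the rack; each metre of travel takes it that much to -y. It slides with about 2 N and stays where it is left. Far end of its travel 0.215.
- keeper_knob (a point): point on the axis of the keeper's upright round knob (26 mm across, 60 mm tall), 15 mm below its top, which is 95 mm above the bench. It moves with the keeper, 65 mm behind (to rack +y of) the pushing face. The knob stands on the keeper's foot, a slab whose top is 35 mm above the bench.
- keeper_face (a point): lower middle of the keeper's pushing face (56 mm wide, 75 mm high, faces rack -y; the plate is 16 mm thick)
- bottle: amber bottle standing in the rack, the same as the fallen one: height 150 mm, 54 mm across, origin at the centre of its underside, z up its axis
- jar: white jar with a steel lid standing in the rack: height 105 mm, 54 mm across, origin at the centre of its underside, z up its axis
- tin: plain metal tin standing in the rack: height 120 mm, 54 mm across, origin at the centre of its underside, z up its axis
- mallet: bystander: round wooden carver's mallet lying on the bench, head 100 mm long and 80 mm across, handle 130 mm long; origin on the bench under the joint of head and handle, x towards the head
- gouge: bystander: carving gouge lying on the bench, 230 mm long, 26 mm thick; origin under its middle, x towards the blade
- blank: bystander: pale wooden board with a carving begun, 110 x 160 x 30 mm, lying flat; origin at the centre of its underside
Mind the look-alikes: they are no part of the job. What is shaped like the bottle but red is not meant.

How it is judged (in metres and radians):
On the way:
1. the fallen bottle stands upright on the rack's floor in the wide gap (one container on its end-wall side, two on its keeper side), let go (angle between fallen_bottle's own z axis and vertical below 0.1 rad and z of fallen_bottle in the frame of rack between 0.006 and 0.018 m and x of fallen_bottle in the frame of rack between -0.012 and 0.012 m and y of fallen_bottle in the frame of rack between -0.155 and 0 m and contact force between the fingers and fallen_bottle below 0.1 N), for 0.3 s.
At the end, for the whole second after the job is handed in: All four containers stand at rest on the rack floor between the lips, upright within 0.1 rad, the once-fallen bottle second from the end wall (axis 71 to 93 mm from it), and the keeper travel is above 0.168 m: under 6 mm of gaps left in the row (angle between each of fallen_bottle, bottle, jar, tin's own z axis and vertical below 0.1 rad and z of fallen_bottle in the frame of rack between 0.006 and 0.018 m and x of fallen_bottle in the frame of rack between -0.012 and 0.012 m and z of bottle in the frame of rack between 0.006 and 0.018 m and x of bottle in the frame of rack between -0.012 and 0.012 m and z of jar in the frame of rack between 0.006 and 0.018 m and x of jar in the frame of rack between -0.012 and 0.012 m and z of tin in the frame of rack between 0.006 and 0.018 m and x of tin in the frame of rack between -0.012 and 0.012 m and y of fallen_bottle in the frame of rack between -0.154 and -0.132 m and value of joint keeper above 0.168 m and linear speed of each of fallen_bottle, bottle, jar, tin below 0.02 m/s); the robot touches nothing.
It fails at once if a standing container is knocked over (tilts more than 0.5 rad) (angle between any of bottle, jar, tin's own z axis and vertical above 0.5 rad).
It fails at once if a container is dropped, or rammed against the rack, its end wall or the keeper, with more than 60 N (contact force between any of bottle, jar, tin, fallen_bottle and rack above 60 N).
It fails at once if the mallet, the gouge or the blank is moved more than 20 mm (distance of any of mallet, gouge, blank from where it was at the start of the episode above 0.02 m).
It also fails if it takes over 59 s, if anything falls off the work surface, if the arm or the gripper's body presses on something with over 40 N, if the wrist force passes 120 N, or if a joint passes its speed limit or range.

### The arm

A 6-joint arm with a two-finger parallel gripper is mounted at the origin on the work surface. World frame = base frame: x ahead of the robot, y to its left, z up, the work surface at z = 0. Lengths are in m, angles in degrees, forces in N, time in s.
With the tool pointing down it reaches from about 0.3 to 0.875 m from the base axis. Payload 6.4 kg.
Tool frame: the origin (TCP) lies on the centre line of the jaws, within the pads' length; the fingertips stand ctrl.tcp_to_tips ahead of it and the grasp point (between the pads) is the TCP (ctrl.tcp_to_tips is the distance from the TCP to the fingertips, in m); z points along the fingers, y is the line along which they close (so a half turn about z gives the same grasp; the last joint's range is limited). The gripper opens to 85 mm and grips with 20 to 120 N. Pads are 22 mm wide; open, the fingers measure 114 mm over their backs; the gripper's body (76 mm by 85 mm) begins 54 mm behind the grasp point. The pads swing forward as they close: fully open they stand 13 mm farther back than shut.
Start: joints at [-77.023, 10.359, 92.074, -0, 77.567, -11.82], TCP at [0.241, -0.522, 0.25] pointing down, gripper open.
Joint ranges: [-171.53, 171.53], [-51.25, 118.39], [17.06, 147.69], [-65.23, 245.23], [0, 150.52], [-178.68, 178.68]. Speed limits (degrees/s): [147.25, 147.25, 172.46, 180, 180, 180].

### API

Orientations are given as a 3x3 rotation matrix whose columns are the frame's x, y, z axes.
In Python, from rig import ctrl gives the robot as it stands. Calls block until the motion is done:
- ctrl.move_to(position, orientation): joint-space move of the TCP to a pose.
- ctrl.line_to(position, orientation=None, speed=0.15, force_limit=None): straight line of the TCP; orientation=None keeps the orientation; speed is the mean speed in m/s. With force_limit (N) it stops when the force on the tool has changed by that much, and returns True; else False.
- ctrl.move_j(angles): joint-space move.
- ctrl.set_gripper(opening, effort=None): finger opening in m; effort is the grip in N (None keeps the last); returns when the fingers have stopped.
- ctrl.hold(seconds).
- ctrl.inverse_kinematics(position, orientation): joint angles nearest the present ones, or None.
- ctrl.read_state(): the state.
- ctrl.snapshot(name): name is "scene" or "top" or "wrist"; returns a dict with "image" (480x640x3 uint8, red, green, blue), "depth" (480x640 float32, m along the optical axis (not along the pixel's ray), 0 where there is no reading), "vertical_fov" (degrees; the focal length in pixels is half the picture's height over the tangent of half this angle, whatever the lens; pixels are square), "cx", "cy" (the principal point, pixels), "k1" (the pictures are not rectified: a ray, as slopes to the right and down, at radius r is drawn at 1 + k1 r^2 times it, then the intrinsics apply), "camera_from_world" (4x4, takes a point from world to camera coordinates). Camera axes: x right, y up, looking along -z (the intrinsics and any distortion apply to the point x, -y, -z); pixel columns grow to the right and rows downward; lengths in m; the calibration is good to about 2 mm. A picture is of the moment at which its call begins.
A pose or a line that the arm cannot do raises ctrl.Unreachable and nothing moves.
- ctrl.hand_in(): hands the job in; it is judged then, once.
The state is a dict: "clock": time; "q": joint angles; "qd": joint speeds; "effort": joint torques, N m; "tcp_pos": TCP position; "orientation": TCP orientation; "contact_force": force on the tool from outside, world axes, zero at the start; "torque": the same for the moment, N m; "opening": finger opening in m; "gripper_force": force on a finger pad.
Only numpy, scipy, OpenCV 4.12 (cv2) and the standard library are available. Lean on these libraries where they do the work, as an engineer would, in place of code of your own. Each camera call takes 0.05 s, during which the arm holds its last target. There are 200 camera calls.

## Working session

There is one attempt and no reset: what is moved stays moved. The work goes in short steps, each a Python script; the robot and the scene stay as the last script left them, time stands still between calls to the robot, and variables do not carry over. Pictures are saved under pics/ and viewed, at most 10 in all, crops included, and the job is handed in when it is done.

```bash
ls; mkdir -p pics
cat > h.py <<'E'
import numpy as np, cv2
from rig import ctrl
def snap(n):
    s=ctrl.snapshot(n); return s
def K(s):
    f=240/np.tan(np.radians(s["vertical_fov"]/2)); return np.array([[f,0,s["cx"]],[0,f,s["cy"]],[0,0,1.]]),np.array([s["k1"],0,0,0.])
def cloud(s):
    k,d=K(s); v,u=np.mgrid[0:480,0:640]
    p=cv2.undistortPoints(np.stack([u,v],-1).reshape(-1,1,2).astype(float),k,d).reshape(480,640,2)
    z=s["depth"]; c=np.stack([p[...,0]*z,-p[...,1]*z,-z,np.ones_like(z)],-1)
    w=(c@np.linalg.inv(s["camera_from_world"]).T)[...,:3]; w[z==0]=np.nan
    return w
def save(s,n): cv2.imwrite("pics/"+n,s["image"][...,::-1])
E
python3 - <<'E'
from h import *
for n in("scene","top"):
    s=snap(n);save(s,n+"0.png");np.savez(n+"0.npz",w=cloud(s),im=s["image"]); print(n,s["k1"],s["vertical_fov"],np.linalg.inv(s["camera_from_world"])[:3,3])
print(ctrl.tcp_to_tips,ctrl.read_state())
E
```

```text
pics
scene -0.053930718695910346 56.36571191845886 [1.26430786 0.52583349 0.78843727]
top -0.032049036568241394 43.677333558103626 [0.43995862 0.01567284 1.54079584]
0.019 {'clock': 0.1, 'q': array([-7.70227118e+01,  1.03986191e+01,  9.21281393e+01,  1.34669222e-04,
        7.75694136e+01, -1.18175631e+01]), 'qd': array([-0.10909272, -0.11308989, -0.14151253, -0.01189726, -0.06413059,
        0.07694605]), 'effort': array([-2.59413109e-04, -4.45872402e+01, -3.52239525e+01, -3.23088807e-04,
        4.15066213e-03,  1.79100357e-05]), 'tcp_pos': array([ 0.24106416, -0.52148194,  0.24944593]), 'orientation': array([[ 9.07815446e-01,  4.19369737e-01, -3.74699217e-04],
       [ 4.19369762e-01, -9.07814037e-01,  1.63616206e-03],
       [ 3.45999642e-04, -1.64247071e-03, -9.99998591e-01]]), 'contact_force': array([-0.01169703,  0.08839856,  0.40057145]), 'torque': array([0.03099685, 0.03599574, 0.07186338]), 'gripper_force': 0.0, 'opening': 0.0854110267036374}
```

View pics/scene0.png

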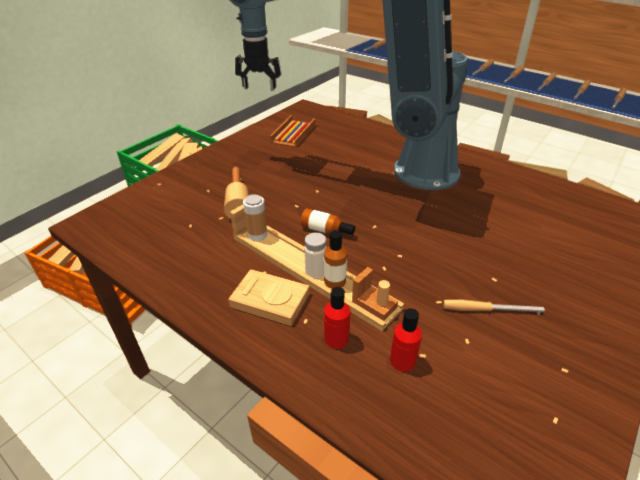

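View pics/top0.png

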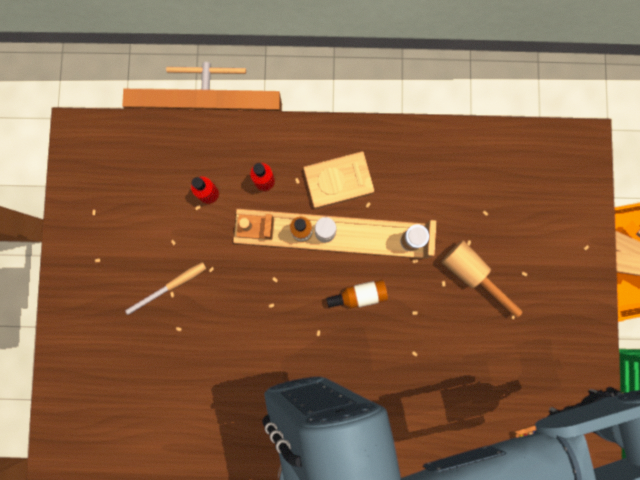

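The scene shows the fallen bottle lying at top-view (355,295) with its cap to the left. The rack runs from (235,225) to its end wall at (435,240). The tin is at (416,237), the jar at (325,230), the bottle at (301,228) and the knob at (245,223). The red look-alikes are at (204,190) and (262,177).

Run:
```python
from h import *
W={n:np.load(n+"0.npz") for n in("top","scene")}
w=W["top"]["w"]
def circ(u,v,r,zlo,zhi):
    p=w[v-r:v+r,u-r:u+r].reshape(-1,3); p=p[(p[:,2]>zlo)&(p[:,2]<zhi)]
    q=(p[:,:2]*1e4).astype(np.float32)
    c,R=cv2.minEnclosingCircle(q); return len(p),np.array(c)/1e4,R/1e4,p.mean(0)
for n,a in dict(tin=(416,237,16,.11,.15),jar=(325,230,16,.1,.13),bottle=(301,228,14,.14,.18),knob=(245,223,12,.085,.105)).items(): print(n,*circ(*a))
# rack floor rows
p=w[200:265,225:445].reshape(-1,3)
for lo,hi in((.008,.024),(.085,.103)):
    m=p[(p[:,2]>lo)&(p[:,2]<hi)]; r=cv2.minAreaRect((m[:,:2]*1e3).astype(np.float32)); print(len(m),r,cv2.boxPoints(r).round(0).tolist(),np.median(m[:,2]))
m=w[228:250,426:440].reshape(-1,3); m=m[m[:,2]>.06]; print("wall",len(m),m.min(0),m.max(0),m.mean(0))
m=w[275:315,318:392].reshape(-1,3); m=m[m[:,2]>.012]
print("fallen",len(m),m.min(0),m.max(0)); r=cv2.minAreaRect((m[:,:2]*1e3).astype(np.float32)); print(r,cv2.boxPoints(r).round(0).tolist())
for n in W:
    a=W[n]["w"]; b=np.nanmedian(a[300:340,200:260] if n=="top" else a[330:360,460:540],axis=(0,1)); print(n,b)
# scene cam
s=W["scene"]["w"]; m=s[200:242,298:360].reshape(-1,3); m=m[(m[:,2]>.012)&(m[:,2]<.07)]
r=cv2.minAreaRect((m[:,:2]*1e3).astype(np.float32)); print("scene fallen",r,cv2.boxPoints(r).round(0).tolist(),m[:,2].max())
```

```text
tin 418 [ 0.60508398 -0.20732717] 0.027199282836914064 [ 0.60408119 -0.20616875  0.13000556]
jar 380 [0.62321699 0.02085972] 0.03378903198242188 [0.62153446 0.01472638 0.11655303]
bottle 122 [0.62268765 0.07167394] 0.013929098510742187 [0.62180133 0.07131496 0.16104783]
knob 93 [0.63263589 0.21049636] 0.013142453002929688 [0.63195528 0.20962365 0.09424812]
3859 ((625.3026733398438, -14.735443115234375), (166.42108154296875, 555.9639892578125), 1.196363925933838) [[536.0, 261.0], [548.0, -294.0], [714.0, -291.0], [703.0, 265.0]] 0.015172879914332471
560 ((624.597412109375, -17.692672729492188), (479.56475830078125, 84.4091567993164), 85.12763214111328) [[562.0, -253.0], [646.0, -260.0], [687.0, 218.0], [603.0, 225.0]] 0.09316248955718165
wall 204 [ 0.57741533 -0.25649667  0.06025953] [ 0.63284832 -0.22729538  0.13270696] [ 0.60393575 -0.24406905  0.09775235]
fallen 1104 [ 0.43120443 -0.14642788  0.01985133] [0.50284491 0.00587015 0.06263069]
((460.8193054199219, -69.89983367919922), (54.28948211669922, 150.57078552246094), 13.59386157989502) [[417.0, -3.0], [452.0, -149.0], [505.0, -137.0], [470.0, 10.0]]
top [0.39529048 0.25069633 0.00086322]
scene [0.55580994 0.46556187 0.00059635]
scene fallen ((468.8515930175781, -67.39554595947266), (46.04496383666992, 150.9765167236328), 13.787134170532227) [[429.0, 0.0], [464.0, -146.0], [509.0, -135.0], [473.0, 11.0]] 0.05809942580113092
```

```bash
cat >> h.py <<'E'
def frame(z,y):
    z=z/np.linalg.norm(z); y=y-z*(y@z); y/=np.linalg.norm(y); return np.stack([np.cross(y,z),y,z],1)
Zv=np.array([0,0,1.])
A=np.array([-.235,.972,0]); A/=np.linalg.norm(A); BASE=np.array([.4795,-.143,.027])
E
python3 - <<'E'
from h import *
w=np.load("top0.npz")["w"].reshape(-1,3)
yd=np.array([.0663,.9978]); xd=np.array([yd[1],-yd[0]]); o=np.array([.617,-.0195])
d=w[:,:2]-o; lx=d@xd; ly=d@yd
m=(abs(lx)<.06)&(ly>-.15)&(ly<.27)&(w[:,2]>.007)&(w[:,2]<.03)
for it in range(1):
    B=[]
    for y0 in np.arange(-.14,.26,.02):
        k=m&(abs(ly-y0)<.01); B.append((y0,lx[k].min(),lx[k].max()))
B=np.array(B); print((B*1e3).round(1).tolist())
k=m&(abs(lx)<.03); print("yend",np.percentile(ly[k],[99.9]))
k=(abs(lx)<.04)&(ly<-.215)&(ly>-.27)&(abs(w[:,2]-.095)<.006); print("wall top",k.sum(),ly[k].min(),ly[k].max(),lx[k].min(),lx[k].max())
o3=np.r_[o,0]; y3=np.r_[yd,0]; x3=np.r_[xd,0]
for th in(0,20,30,40,50):
    t=np.radians(th); g=BASE+.072*A
    for sg in(1,-1):
        Rg=frame(-Zv*np.cos(t)-A*np.sin(t),sg*np.cross(Zv,A)); r=[]
        for p in(g+[0,0,.15],g+[0,0,.002]): r.append(ctrl.inverse_kinematics(p,Rg))
        # place: tool closing axis for upright bottle
        Rp=frame(x3*np.cos(t)-Zv*np.sin(t),sg*y3)   # a -> x3, Zv x a -> Zv x x3 = y3
        for h in(.26,.085): r.append(ctrl.inverse_kinematics(o3-.076*y3+[0,0,h],Rp))
        print(th,sg,[None if q is None else np.round(q).astype(int).tolist() for q in r])
E
```

```text
[[-140.0, -53.1, 52.6], [-120.0, -46.5, 57.3], [-100.0, -57.8, 59.0], [-80.0, -41.0, 54.6], [-60.0, -60.0, 46.4], [-40.0, -45.5, 45.0], [-20.0, -41.4, 45.6], [0.0, -43.7, 49.9], [20.0, -56.5, 51.0], [40.0, -53.1, 45.3], [60.0, -49.5, 53.3], [80.0, -58.4, 48.1], [100.0, -50.7, 45.0], [120.0, -57.3, 43.3], [140.0, -56.1, 44.2], [160.0, -47.7, 43.3], [180.0, -56.6, 43.7], [200.0, -56.7, 45.9], [220.0, -57.9, 44.8], [240.0, -52.5, 58.3]]
yend [0.2635911]
wall top 199 -0.23740887601917682 -0.22141669262324037 -0.03899760202994196 0.03947197533272691
0 1 [[-24, 1, 111, 0, 68, 143], [-24, 16, 115, 0, 49, 143], [-35, 13, 135, 144, 63, 108], [-35, 48, 125, 149, 84, 93]]
0 -1 [[-24, 1, 111, 0, 68, -37], [-24, 16, 115, 0, 49, -37], [-35, 13, 135, 144, 63, -72], [-35, 48, 125, 149, 84, -87]]
20 1 [[-12, -1, 116, -21, 58, 165], [-12, 16, 119, -29, 40, 176], [-33, -4, 133, 118, 32, 137], [-33, 29, 130, 144, 52, 103]]
20 -1 [[-12, -1, 116, -21, 58, -15], [-12, 16, 119, -29, 40, -4], [-33, -4, 133, 118, 32, -43], [-33, 29, 130, 144, 52, -77]]
30 1 [[-6, 0, 118, -34, 57, 178], [-6, 18, 120, -46, 41, -164], [-32, -7, 128, 85, 24, 171], [-32, 21, 129, 136, 35, 114]]
30 -1 [[-6, 0, 118, -34, 57, -2], [-6, 18, 120, -46, 41, 16], [-32, -7, 128, 85, 24, -9], [-32, 21, 129, 136, 35, -66]]
40 1 [[0, 3, 119, -48, 58, -168], [0, 23, 120, -61, 45, -146], [-29, -8, 123, 49, 26, -153], [-29, 16, 126, 114, 21, 138]]
40 -1 [[0, 3, 119, -48, 58, 12], [0, 23, 120, -61, 45, 34], [-29, -8, 123, 49, 26, 27], [-29, 16, 126, 114, 21, -42]]
50 1 [[4, 8, 119, -60, 61, -154], None, [-27, -5, 116, 26, 35, -130], [-27, 14, 121, 64, 17, -171]]
50 -1 [[4, 8, 119, -60, 61, 26], None, [-27, -5, 116, 26, 35, 50], [-27, 14, 121, 64, 17, 9]]
```

```bash
cat >> h.py <<'E'
Y3=np.array([.0663,.9978,0]);Y3/=np.linalg.norm(Y3);X3=np.cross(Y3,Zv);O3=np.array([.617,-.0195,0])
t=np.radians(30); RG=frame(-Zv*np.cos(t)-A*np.sin(t),-np.cross(Zv,A)); RP=frame(X3*np.cos(t)-Zv*np.sin(t),-Y3)
G=BASE+.072*A+[0,0,.003]
E
python3 - <<'E'
from h import *
ctrl.move_to(G-RG[:,2]*.15,RG)
ctrl.line_to(G,speed=.1,force_limit=15)
print(ctrl.read_state()["tcp_pos"]-G)
ctrl.set_gripper(.03,40); s=ctrl.read_state(); print(s["opening"],s["gripper_force"])
ctrl.line_to(G+[0,0,.25],speed=.15)
print(ctrl.read_state()["contact_force"])
ctrl.move_to(O3-.076*Y3+[0,0,.28],RP)
s=ctrl.read_state(); print(s["clock"],s["tcp_pos"],s["opening"],s["gripper_force"])
save(snap("scene"),"s1.png")
q=snap("scene"); np.savez("s1.npz",w=cloud(q),im=q["image"])
E
```

```text
[0.00037355 0.00015223 0.00046922]
0.05297535401487322 40.81528723239899
[ 0.68696265  0.33920014 -2.32714451]
7.6667 [ 0.61197567 -0.09493595  0.27984435] 0.05280144850841093 42.37938344478607
```

View pics/s1.png

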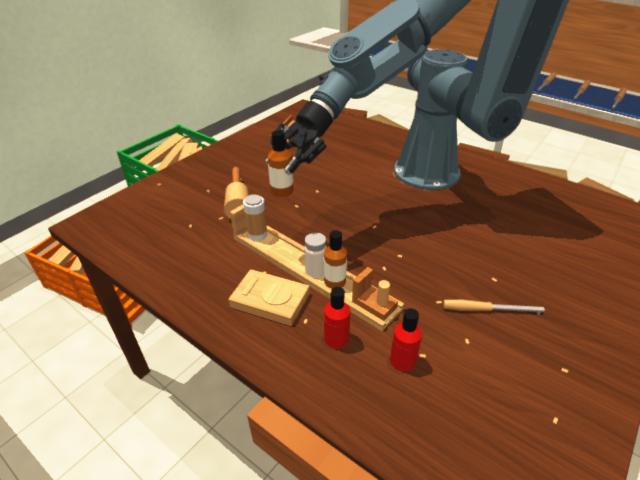

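The bottle is held upright above the rack at about (280,165), with the cap up. Next I measure its axis before lowering it.

Run:
```python
from h import *
from scipy.optimize import least_squares
w=np.load("s1.npz")["w"]; p=w[150:192,266:296].reshape(-1,3); p=p[~np.isnan(p[:,0])]
c0=O3-.076*Y3; p=p[np.hypot(*(p[:,:2]-c0[:2]).T)<.045]
p=p[(p[:,2]>.20)&(p[:,2]<.30)]
print(len(p),p[:,2].min())
f=lambda q:np.hypot(p[:,0]-q[0]-q[2]*(p[:,2]-.25),p[:,1]-q[1]-q[3]*(p[:,2]-.25))-.027
r=least_squares(f,[*c0[:2],0,0],loss="soft_l1",f_scale=.002); print(r.x,np.abs(r.fun).mean()); d=np.r_[r.x[:2],0]-c0; print(d@X3,d@Y3)
# tool-based touch-down
ctrl.line_to(c0+[0,0,.10],speed=.12,force_limit=15)
hit=ctrl.line_to(c0+[0,0,.072],speed=.02,force_limit=4)
s=ctrl.read_state(); print(hit,s["tcp_pos"],s["contact_force"],s["clock"])
q=snap("scene"); cv2.imwrite("pics/s2.png",cv2.resize(q["image"][120:320,180:440,::-1],None,fx=2.5,fy=2.5))
```

```text
812 0.20825947773175468
[ 0.61390754 -0.09355816 -0.01595866  0.06362428] 0.0021652873491916197
0.0018244035185266522 0.0018997529785335792
True [ 0.61234516 -0.09539322  0.08542515] [1.50882347 0.8003423  1.65594581] 10.2333
```

View pics/s2.png

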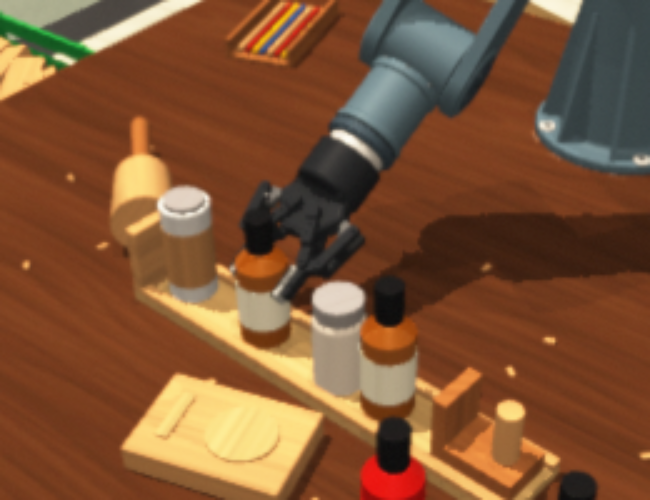

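The bottle is touching the floor between the tin and the jar, at (262,300) in the crop. I seat it gently, release, retreat and check.

Run:
```python
from h import *
p=ctrl.read_state()["tcp_pos"]
hit=ctrl.line_to(p-[0,0,.004],speed=.01,force_limit=5)
s=ctrl.read_state(); print(hit,s["tcp_pos"],s["contact_force"])
ctrl.set_gripper(.074); ctrl.hold(.2); p=ctrl.read_state()["tcp_pos"]
ctrl.line_to(p-RP[:,2]*.15,speed=.12,force_limit=10)
ctrl.line_to(ctrl.read_state()["tcp_pos"]+[0,0,.08],speed=.2)
s=ctrl.read_state(); print(s["clock"],s["tcp_pos"])
RD=frame(-Zv,Y3)
for sg in(1,-1):
  for yo in(.30,.10): print(sg,ctrl.inverse_kinematics(O3+yo*Y3+[0,0,.07],frame(-Zv,sg*Y3)))
q=snap("scene"); cv2.imwrite("pics/s3.png",cv2.resize(q["image"][120:320,180:440,::-1],None,fx=2.5,fy=2.5))
```

```text
True [ 0.6128062  -0.09536385  0.08538323] [ 0.93219125 -0.13255302  1.65341925]Traceback (most recent call last):
  File "<stdin>", line 6, in <module>
rig.Unreachable: the arm cannot follow that straight line within its joint ranges
```

Run:
```python
from h import *
p=ctrl.read_state()["tcp_pos"]; R=ctrl.read_state()["orientation"]; print(p,ctrl.read_state()["opening"])
for d in(.1,.085,.07):
    try: ctrl.line_to(p-R[:,2]*d,speed=.1,force_limit=10); print("ok",d); break
    except ctrl.Unreachable: pass
for up in (.2,.15,.1):
    try: ctrl.line_to(ctrl.read_state()["tcp_pos"]+[0,0,up],speed=.2); print("up",up); break
    except ctrl.Unreachable: pass
s=ctrl.read_state(); print(s["clock"],s["tcp_pos"])
for sg in(1,-1):
  for yo in(.30,.10): print(sg,ctrl.inverse_kinematics(O3+yo*Y3+[0,0,.07],frame(-Zv,sg*Y3)))
q=snap("scene"); cv2.imwrite("pics/s3.png",cv2.resize(q["image"][120:320,180:440,::-1],None,fx=2.5,fy=2.5))
```

```text
[ 0.61268895 -0.09533887  0.08527807] 0.07409767960589367
ok 0.1
up 0.2
13.5083 [ 0.52609206 -0.08948691  0.33382401]
1 [ 1.39707391e+01  3.60014318e+01  7.94096130e+01 -2.54444375e-14
  6.45889552e+01 -7.22277632e+01]
1 [-3.46271200e+00  2.88645642e+01  9.05637456e+01 -2.54444375e-14
  6.05716902e+01 -8.96612143e+01]
-1 [ 1.39707391e+01  3.60014318e+01  7.94096130e+01 -2.54444375e-14
  6.45889552e+01  1.07772237e+02]
-1 [-3.46271200e+00  2.88645642e+01  9.05637456e+01 -2.54444375e-14
  6.05716902e+01  9.03387857e+01]
```

View pics/s3.png

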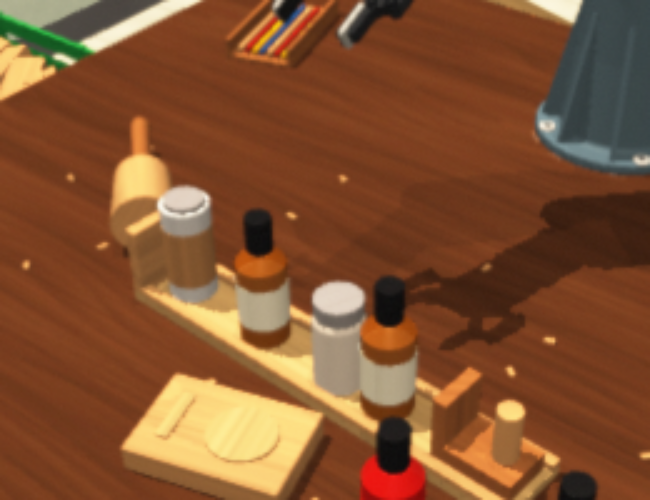

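The bottle stands upright between the tin and the jar. Before the push I check the red bottles' clearance.

Run:
```python
from h import *
w=np.load("top0.npz")["w"]
for u,v in((200,186),(260,172)):
    p=w[v-18:v+22,u-14:u+22].reshape(-1,3)
    for lo,hi in((.03,.09),(.12,.17)):
        m=p[(p[:,2]>lo)&(p[:,2]<hi)]; d=m-O3; print(u,lo,len(m),m.mean(0).round(3),"rack x",(d@X3).min().round(3),"rack y",(d@Y3).min().round(3),(d@Y3).max().round(3))
```

```text
200 0.03 130 [0.705 0.302 0.063] rack x 0.052 rack y 0.315 0.36
200 0.12 142 [0.717 0.315 0.147] rack x 0.066 rack y 0.328 0.357
260 0.03 117 [0.737 0.164 0.062] rack x 0.097 rack y 0.174 0.224
260 0.12 137 [0.754 0.172 0.147] rack x 0.112 rack y 0.187 0.214
```

Run:
```python
from h import *
RD=frame(-Zv,Y3)
ctrl.set_gripper(0)
P=lambda y,z:O3+y*Y3+[0,0,z]
ctrl.move_to(P(.275,.22),RD)
print(ctrl.line_to(P(.275,.065),speed=.1,force_limit=8))
def rep(m):
    s=ctrl.read_state(); d=s["tcp_pos"]-O3; print(m,"y",(d@Y3).round(4),"x",(d@X3).round(4),"F",(s["contact_force"]@Y3).round(2),"t",s["clock"]); return d@Y3
rep("down")
for k in range(4):
    hit=ctrl.line_to(P(.070,.065),speed=.03,force_limit=10); y=rep(hit)
    if not hit or y<.09: break
q=snap("scene"); cv2.imwrite("pics/s4.png",cv2.resize(q["image"][120:320,180:440,::-1],None,fx=2.5,fy=2.5)); np.savez("s4.npz",w=cloud(q))
```

```text
False
down y 0.2752 x 0.0005 F 0.39 t 17.3833
True y 0.0997 x 0.0005 F 2.8 t 22.4
True y 0.0997 x 0.0005 F 4.01 t 22.7333
True y 0.0998 x 0.0006 F 4.23 t 23.0667
True y 0.1 x 0.0006 F 2.74 t 23.3917
```

View pics/s4.png

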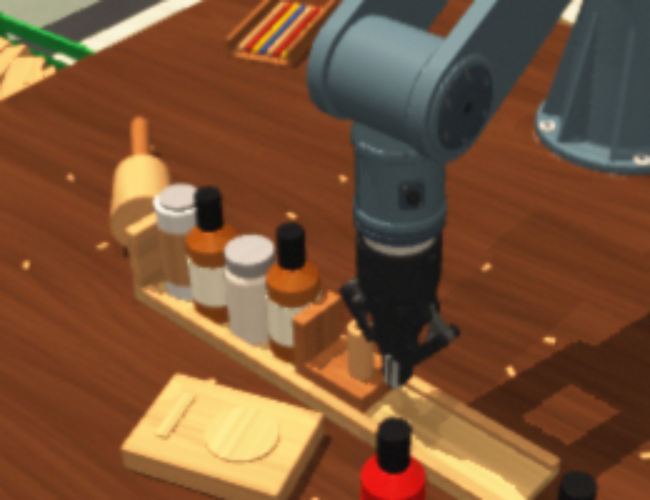

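The row looks closed, and the keeper stopped at the same place on repeated pushes. I back off and measure.

Run:
```python
from h import *
p=ctrl.read_state()["tcp_pos"]
ctrl.line_to(p+.04*Y3,speed=.06); ctrl.line_to(ctrl.read_state()["tcp_pos"]+[0,0,.2],speed=.2)
ctrl.move_to(np.array([.35,-.35,.35]),frame(-Zv,Y3))
s=snap("top"); w=cloud(s).reshape(-1,3); d=w-O3; lx=d@X3; ly=d@Y3
k=(abs(lx)<.03)&(abs(w[:,2]-.095)<.005)&(ly>.03)&(ly<.12)
c,R=cv2.minEnclosingCircle((np.c_[lx,ly][k]*1e4).astype(np.float32)); print("knob",k.sum(),np.array(c)/1e4,R/1e4)
k=(abs(lx)<.04)&(w[:,2]>.045)&(w[:,2]<.18)&(ly>-.23)&(ly<.1)
for y in np.arange(-.225,.1,.01):
    j=k&(ly>=y)&(ly<y+.01)
    if j.sum(): print(round(y,3),w[j,2].max().round(3),np.percentile(lx[j],[3,97]).round(3))
save(s,"t5.png")
cv2.imwrite("pics/t5c.png",cv2.resize(s["image"][190:270,220:450,::-1],None,fx=3,fy=3))
print(ctrl.read_state()["clock"])
```

```text
knob 75 [0.00124597 0.05742663] 0.013033584594726562
-0.225 0.134 [-0.038  0.038]
-0.215 0.138 [-0.021  0.021]
-0.205 0.14 [-0.026  0.025]
-0.195 0.14 [-0.026  0.025]
-0.185 0.139 [-0.024  0.022]
-0.175 0.136 [-0.017  0.015]
-0.165 0.124 [-0.015  0.027]
-0.155 0.169 [-0.019  0.031]
-0.145 0.167 [-0.02   0.032]
-0.135 0.169 [-0.019  0.029]
-0.125 0.123 [-0.014  0.022]
-0.115 0.122 [-0.01   0.019]
-0.105 0.125 [-0.019  0.025]
-0.095 0.126 [-0.021  0.027]
-0.085 0.123 [-0.021  0.026]
-0.075 0.124 [-0.017  0.023]
-0.065 0.122 [-0.016  0.015]
-0.055 0.166 [-0.025  0.017]
-0.045 0.17 [-0.029  0.022]
-0.035 0.168 [-0.028  0.022]
-0.025 0.168 [-0.026  0.019]
-0.015 0.121 [-0.021  0.024]
-0.005 0.097 [-0.026  0.027]
0.005 0.094 [-0.025  0.025]
0.035 0.045 [-0.008 -0.008]
0.045 0.104 [-0.01   0.012]
0.055 0.103 [-0.011  0.012]
0.065 0.101 [-0.009  0.018]
27.45
```

View pics/t5c.png

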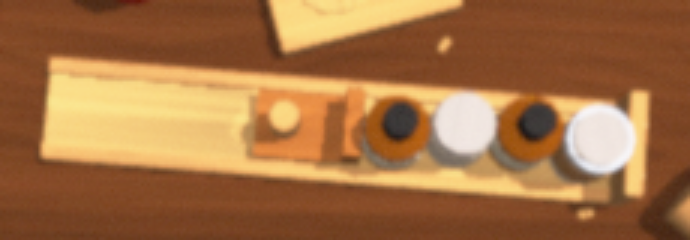

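```bash
python3 -c "
from rig import ctrl; print(ctrl.hand_in())"
```

```text
the job is handed in; nothing more can be done
None
```

The job is handed in at about 27.5 s of the 59 s; the verdict was not shown to me. The fallen bottle stands upright second from the end wall, and the keeper closed the row firm at about 0.173 m travel by my camera measurement.

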